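# Turn the inspection mirror until the camera sees the red mark, and hold it

## Robot

A 6-joint arm with a two-finger parallel gripper is mounted at the origin on a cart in front of the work surface, level with it; the furniture and walls round the work are solid. World frame = base frame: x ahead of the robot, y to its left, z up, the work surface at z = 0. Lengths are in m, angles in degrees, forces in N, time in s.
With the tool pointing down it reaches from about 0.4 to 0.825 m from the base axis. Payload 7 kg.
Tool frame: the origin (TCP) lies on the centre line of the jaws, within the pads' length; the fingertips stand r.tip_reach ahead of it and the grasp point (between the pads) is the TCP (r.tip_reach is the distance from the TCP to the fingertips, in m); z points along the fingers, y is the line along which they close (so a half turn about z gives the same grasp; the last joint's range is limited). The gripper opens to 88 mm and grips with 3 to 60 N. Pads are 19 mm wide; open, the fingers measure 130 mm over their backs; the gripper's body (78 mm by 193 mm) begins 47 mm behind the grasp point.
Start: joints at [88.069, 20.546, 0.682, 0, -70.136, -16.507], TCP at [0.213, 0.64, 0.246] pointing down, gripper open.
Joint ranges: [-176.03, 176.03], [-82.01, 121.73], [-58.28, 71.71], [-173.87, 95.51], [-174.79, -0.11], [-173.66, 173.66]. Speed limits (degrees/s): [136.94, 136.94, 172.46, 180, 180, 180].

## Interface

Orientations are given as [roll, pitch, yaw] about the fixed x, y, z axes, in that order (R = Rz(yaw) Ry(pitch) Rx(roll)).
In Python, from plant import sensors, cams, r gives the robot as it stands.
- The arm moves only by the tool drive_tool, never from a script. Its argument "rows" is a list of rows, each an object of numbers: "fingers": the gripper's target within -1 to 1 (fully open at 1, half-way at 0, shut at -1); "x", "y", "z": the shift along the tool's x, y, z in m; "spin": the turn about the tool's z in rad. A call has 1 to 10 rows; each row is the pose to reach, as a shift and turn from the pose commanded when the call began, along the tool's axes at that moment; what a row does not reach only later rows make up. A row lasts 1/8 s, in which the tool goes at most 62.5 mm and 10.7 degrees, less where a joint would pass 70% of its speed; a pose out of reach is approached as far as the arm can. A call with a gripper value outside its range is refused whole. The fingers move at their own pace and stop on an object; "newtons" is the grip in N (left out, the last holds). Time passes only in rows, so rows that repeat a pose let the fingers close. It gives the time, the measured TCP pose, the force, the opening and the grip force at its end, in the units of the state.
- sensors.get_state(): the state, without advancing time (a new reading comes with each control period).
- cams.capture(name): name is "scene" or "top" or "wrist"; returns a dict with "pixels" (400x640x3 uint8, red, green, blue), "intrinsics" (3x3 intrinsics, pixels), "eye" and "orientation" of the camera in the world; the wrist camera has in their place "T_tool_cam" (4x4, takes a point from camera to tool coordinates, whose origin is the TCP and whose axes are the flange's). Camera axes: x right, y up, looking along -z (the intrinsics and any distortion apply to the point x, -y, -z); pixel columns grow to the right and rows downward; lengths in m; the calibration is good to about 2 mm. The wrist camera is an equidistant fisheye: a pixel r from the principal point sees the ray r / f radians off the axis. A picture is of the moment at which its call begins: read the wrist's pose just before it. There is no depth.
- r.close_job(): hands the job in; it is judged then, once.
The state is a dict: "time_s": time; "joints": joint angles; "qd": joint speeds; "joint_torque": joint torques, N m; "tcp_pos": TCP position; "eef_rot": TCP orientation; "contact_force": force on the tool from outside, world axes, zero at the start; "moment": the same for the moment, N m; "gripper_width": finger opening in m; "gripper_force": force on a finger pad.
Only numpy, scipy, OpenCV 4.12 (cv2) and the standard library are available. Lean on these libraries where they do the work, as an engineer would, in place of code of your own. Each camera call takes 0.05 s, during which the arm holds its last target. There are 200 camera calls.

## Task

The metal ink tin standing between the swivel mirror and the red disc blocks the view: lift it away and stand it on the round cork coaster, wholly on the cork, without tipping it over. Then take the yellow grip on top of the mirror and turn the mirror until the small black camera, looking into the glass, sees the red disc in the middle of it, and finish while still holding the mirror steady at that angle, for a spring swings it back if it is let go. Leave the loose things round about where they lie.

Things in the scene. Friction and masses are not known exactly. Their poses are not given: they have to be found in the camera images.
- tin_centre (a point): centre of the ink tin: an upright metal tin with a white and blue label, 61 mm in diameter, 88 mm high, about 0.3 kg; the point is 44 mm above its underside. At the start it stands about half-way (about 140 mm from the mirror) between mirror and red disc, and the gripper's way is clearest if the fingers close across the line from mirror to disc. It is smooth all round and may be gripped at any yaw
- coaster_top (a point): centre of the upper face of the round cork coaster, 100 mm in diameter, 4 mm thick, fixed on the worktop; z up
- pivot (a point): point on the mirror's upright turning axis, 67 mm above the worktop, at the centre of the glass; it stays where it is. The mirror stands on a fixed round steel foot
- lens (a point): front of the lens of the small black camera, fixed on the same base, 124 mm from the pivot and at the same height as the pivot; the camera looks straight at the pivot
- red_disc (a point): centre of the red disc (40 mm in diameter, white rim of 54 mm) on a fixed stand, at the same height as the pivot and 260 mm from it; the disc faces the pivot
- glass (a point): centre of the mirror's glass (70 mm wide, 66 mm high, in a black frame 80 x 76 mm), on the turning axis; its x axis is the normal that points out of the reflecting face, z up. The camera sees the disc in the middle of the glass when this normal halves the angle between the directions from the pivot to the lens and from the pivot to the red disc
- handle (a point): centre of the yellow grip on top of the mirror, on the turning axis, 147 mm above the worktop: an upright bar 12 mm thick (along this point's x, the same x as that of the glass), 36 mm wide (along its y), 34 mm high (its top, 164 mm up, is the highest part of the mirror); take it from above, fingers closing along x, and turn it about the vertical
- mirror (a joint): turn of the mirror about its upright axis, rad: 0 parked (nearly facing the camera), growing counter-clockwise seen from above to a stop at 1.4; a spring returns it to 0, its torque growing from 0.012 N m at 0 to about 0.07 N m at 1.0. The angle wanted lies between 0.6 and 1.05
- sight (a point): an unseen point at the centre of the glass whose x axis points along the camera's line of sight as the mirror throws it back (z up); it turns twice as far as the mirror, and passes through the red disc when the mirror is right
- matchbox_c (a point): matchbox, 36 x 53 x 15 mm, centre: a bystander
- masking_roll_c (a point): roll of masking tape lying flat, 89 mm in diameter, 24 mm high, centre: a bystander
- ink_tube_2_c (a point): ink tube with a yellow stripe, 39 x 134 x 27 mm, centre: a bystander
- sand_block_c (a point): brown sanding block, 61 x 112 x 31 mm, centre: a bystander
Things that resemble listed ones, but are neither listed nor needed, are in the scene too. Leave any green look-alike of the part that bears tin_centre alone.

How it is judged (in metres and radians):
On the way, in this order (a step that is already met when the one before it is completed fails the run):
1. the tin stands on the coaster and is released (horizontal distance between tin_centre and coaster_top below 0.02 m and z of tin_centre in the frame of coaster_top between 0.038 and 0.05 m and angle between tin_centre's own z axis and vertical below 0.1 rad and contact force between tin and the arm below 0.1 N and contact force between tin and the fingers below 0.1 N), for 0.2 s.
2. the camera's line of sight, thrown back by the held mirror, rests on the red disc (y of red_disc in the frame of sight between -0.018 and 0.018 m and x of red_disc in the frame of sight above 0.1 m and contact force between the fingers and mirror above 0.5 N and velocity of joint mirror between -0.08 and 0.08 rad/s), for 1 s.
At the end, for the whole second after the job is handed in: The tin stands upright, untouched, wholly on the cork coaster (its centre within 20 mm of the coaster's centre), and the fingers hold the mirror still (under 0.08 rad/s, touching it with more than 0.5 N) with the camera's reflected line of sight passing within 18 mm of the centre of the red disc (all of step 1 and all of step 2); the arm keeps its last pose, push and grip.
It fails at once if the tin is tipped over (more than 0.6 rad) (angle between tin_centre's own z axis and vertical above 0.6 rad).
It fails at once if the matchbox is shifted by more than 20 mm (distance of matchbox_c from where it was at the start of the episode above 0.02 m).
It fails at once if the masking roll is shifted by more than 20 mm (distance of masking_roll_c from where it was at the start of the episode above 0.02 m).
It fails at once if the ink tube is shifted by more than 20 mm (distance of ink_tube_2_c from where it was at the start of the episode above 0.02 m).
It fails at once if the sand block is shifted by more than 20 mm (distance of sand_block_c from where it was at the start of the episode above 0.02 m).
It also fails if it takes over 58 s, if anything falls off the work surface, if the arm or the gripper's body presses on something with over 40 N, if the wrist force passes 120 N, or if a joint passes its speed limit or range.

## Working session

There is one attempt and no reset: what is moved stays moved. The work goes in short steps, Python scripts to look and compute and a tool call to move; the robot and the scene stay as the last step left them, time stands still between calls to the robot, and variables do not carry over. Pictures are saved under pics/ and viewed, at most 10 in all, crops included, and the job is handed in when it is done.

Besides the shell and the picture viewer there is one more tool, called after "Emit:" as name([rows], argument=value, ...), one row to a line, values as JSON. drive_tool: Moves the arm, as the interface text tells. Its arguments: {"type":"object","properties":{"rows":{"type":"array"},"newtons":{"type":"number"}},"required":["rows"]}

```bash
ls; mkdir -p pics
cat > h.py <<'E'
import numpy as np, cv2
from plant import sensors, cams, r
from scipy.spatial.transform import Rotation as R
def cap(n,f=None):
    s=sensors.get_state(); c=cams.capture(n); c['s']=s
    if f: cv2.imwrite('pics/'+f,c['pixels'][:,:,::-1])
    np.save('/tmp/'+n+'.npy',c,allow_pickle=True); return c
def load(n): return np.load('/tmp/'+n+'.npy',allow_pickle=True).item()
E
python3 - <<'E'
from h import *
for n in('top','scene','wrist'):
    c=cap(n,n+'0.png'); print({k:(np.round(v,4).tolist() if not isinstance(v,dict) else 0) for k,v in c.items() if k!='pixels'})
print(c['s'],r.tip_reach)
E
```

```text
pics
{'intrinsics': [[408.9551, 0.0, 310.7908], [0.0, 408.9551, 194.9689], [0.0, 0.0, 1.0]], 'eye': [0.3336, -0.249, 1.315], 'orientation': [12.5864, 0.2164, -89.8374], 's': 0}
{'intrinsics': [[394.163, 0.0, 323.6315], [0.0, 394.163, 194.1872], [0.0, 0.0, 1.0]], 'eye': [-0.1667, -0.7806, 0.7756], 'orientation': [54.3807, 0.8378, -54.2774], 's': 0}
{'intrinsics': [[309.7069, 0.0, 322.1062], [0.0, 309.7069, 203.8369], [0.0, 0.0, 1.0]], 'T_tool_cam': [[-0.001, 0.952, 0.3062, 0.0837], [1.0, 0.0014, -0.0013, -0.0004], [-0.0017, 0.3062, -0.952, -0.1391], [0.0, 0.0, 0.0, 1.0]], 's': 0}
{'time_s': 0.1, 'joints': array([ 8.80682258e+01,  2.05873260e+01,  6.39966370e-01, -1.72244124e-02,
       -7.01355789e+01, -1.65094201e+01]), 'qd': array([-0.01005915, -0.03013967,  0.23275603, -0.04866875, -0.11162057,
       -0.00300412]), 'joint_torque': array([-1.25208488e-03, -5.84157479e+01,  2.93755299e+01,  7.01562569e+00,
        1.01411686e-02, -5.35088816e-05]), 'tcp_pos': array([0.21339249, 0.63996133, 0.24472519]), 'eef_rot': array([ 1.79915879e+02, -8.04555819e-03, -1.84470529e+01]), 'contact_force': array([-0.61752061, -0.04921387,  0.13789573]), 'moment': array([ 0.00439864, -0.02061729,  0.02068147]), 'gripper_force': 0.0, 'gripper_width': 0.0876189498902521} 0.019
```

View pics/top0.png

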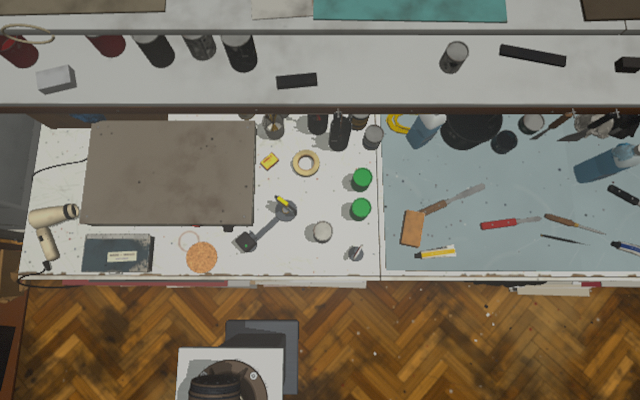

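View pics/scene0.png

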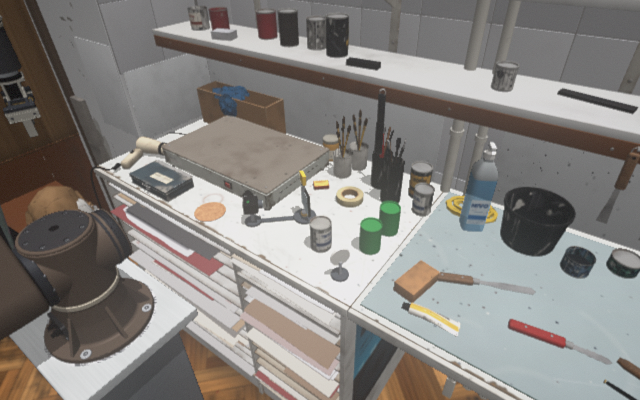

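The top view shows the tin at about (322,231), coaster (201,256), handle (283,202), black camera (245,241), disc stand (355,254) and two green look-alikes at (361,180) and (360,209). The scene view shows the tin at (320,234), coaster (210,212), handle (304,183), black camera (250,202) and disc stand (340,265).

```bash
cat >> h.py <<'E'
def ray(c,u,v):
    K=c['intrinsics']; d=np.array([(u-K[0,2])/K[0,0],-(v-K[1,2])/K[1,1],-1]); 
    return np.array(c['eye']),R.from_euler('xyz',c['orientation'],degrees=True).as_matrix()@d
def plane(c,u,v,z):
    e,d=ray(c,u,v); return e+d*(z-e[2])/d[2]
def two(a,pa,b,pb):
    e,d=ray(a,*pa); f,g=ray(b,*pb); t=np.linalg.lstsq(np.c_[d,-g],f-e,rcond=None)[0]
    p,q=e+d*t[0],f+g*t[1]; return (p+q)/2,np.linalg.norm(p-q)
def blob(m,box):
    x0,y0,x1,y1=box; k=np.zeros_like(m); k[y0:y1,x0:x1]=m[y0:y1,x0:x1]
    n,l,st,ce=cv2.connectedComponentsWithStats(k); i=1+np.argmax(st[1:,4]); return ce[i],st[i]
E
python3 - <<'E'
from h import *
t,s=load('top'),load('scene')
H=lambda c:cv2.cvtColor(c['pixels'],cv2.COLOR_RGB2HSV)
ht,hs=H(t),H(s)
cork=lambda h:cv2.inRange(h,(5,90,100),(18,255,255)); yel=lambda h:cv2.inRange(h,(23,150,120),(33,255,255))
a,sa=blob(cork(ht),(180,235,225,278)); b,sb=blob(cork(hs),(185,195,235,228))
print('cork',a,sa,b,sb,plane(t,*a,.004),plane(s,*b,.004))
a,sa=blob(yel(ht),(270,190,295,215)); b,sb=blob(yel(hs),(290,165,315,195))
print('handle',a,sa,b,sb,two(t,a,s,b),plane(t,*a,.155))
big=lambda c,x0,y0,x1,y1,k:cv2.resize(c['pixels'][y0:y1,x0:x1,::-1],None,fx=k,fy=k,interpolation=cv2.INTER_CUBIC)
A=big(t,230,185,380,270,5); B=big(s,235,165,385,285,5)
cv2.imwrite('pics/A.png',A);cv2.imwrite('pics/B.png',B)
E
```

```text
cork [201.22177419 257.14516129] [186 242  31  31 744] [209.53095238 211.32619048] [195 203  30  18 420] [0.42301403 0.10466099 0.004     ] [0.41831904 0.10257292 0.004     ]
handle [282.23913043 200.76086957] [277 197  11   9  46] [301. 171.] [301 171   1   1   1] (array([ 0.57075657, -0.16118634,  0.17087279]), np.float64(0.003324294131929011)) [ 0.57522834 -0.16117919  0.155     ]
```

View pics/A.png

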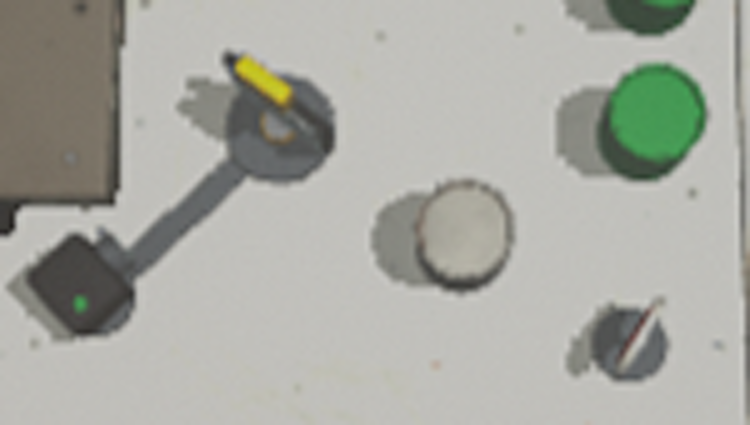

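View pics/B.png

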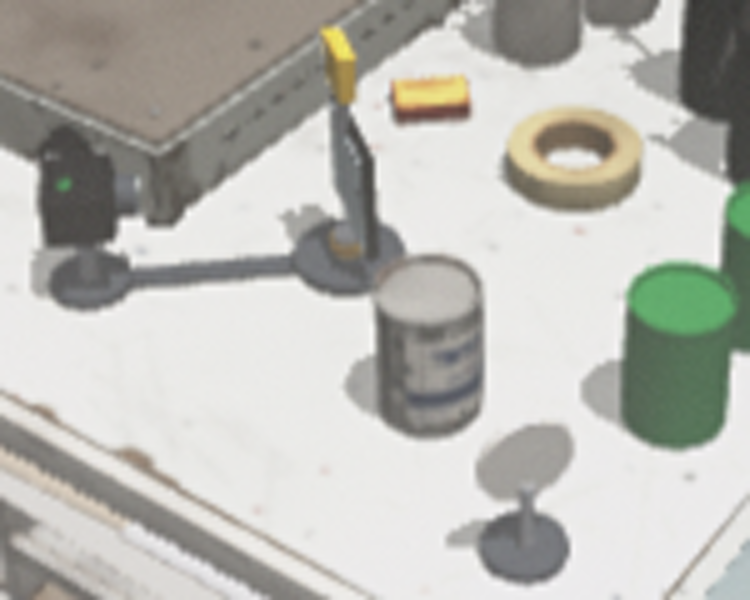

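Crop A (5x, offset 230,185) shows the mirror foot centre at (281,128), tin top (465,230), disc edge-on at about (639,336), its foot (628,344), and bar to the camera through (135,265). Crop B (5x, offset 235,165) shows the mirror foot at (348,255), camera foot (90,278), disc foot (525,547), disc (524,462), tin top (429,290) and handle (339,65).

Run:
```python
from h import *
t,s=load('top'),load('scene')
P=lambda x,y:(230+x/5,185+y/5); Q=lambda x,y:(235+x/5,165+y/5)
np.set_printoptions(precision=4,suppress=True)
mf=[plane(t,*P(281,128),.006),plane(s,*Q(348,255),.006)]
df=[plane(t,*P(628,344),.004),plane(s,*Q(525,547),.004)]
cf=[plane(t,*P(95,300),.004),plane(s,*Q(90,278),.004)]
d=two(t,P(639,336),s,Q(524,462)); tin=[plane(t,*P(465,230),.088),plane(s,*Q(429,290),.088)]
h=two(t,P(264,80),s,Q(339,65))
lens=plane(s,*Q(138,193),.067)
for n,v in dict(mf=mf,df=df,cf=cf,d=d,tin=tin,h=h,lens=lens,barpt=plane(t,*P(135,265),.003)).items(): print(n,v)
m=(mf[0]+mf[1])/2
D=(df[0]+df[1])/2; C=(cf[0]+cf[1])/2
an=lambda v:np.degrees(np.arctan2(v[1],v[0]))
print('md',np.linalg.norm((D-m)[:2]),an(D-m),an(d[0]-m),'cam',np.linalg.norm((C-m)[:2]),an(C-m))
# handle angle from top blob
m_=cv2.inRange(cv2.cvtColor(t['pixels'],cv2.COLOR_RGB2HSV),(20,120,90),(35,255,255)); k=np.zeros_like(m_);k[190:215,270:295]=m_[190:215,270:295]
pts=np.argwhere(k)[:,::-1].astype(np.float32); v=cv2.fitLine(pts,2,0,.01,.01).ravel(); print(v, pts.mean(0))
a=plane(t,v[2]-5*v[0],v[3]-5*v[1],.16);b=plane(t,v[2]+5*v[0],v[3]+5*v[1],.16);print('handle bar dir',an(b-a))
for n,p in(('tin',tin[0]),('m',m)): print(n,np.linalg.norm((p)[:2]))
```

```text
mf [array([ 0.5736, -0.1634,  0.006 ]), array([ 0.5705, -0.1635,  0.006 ])]
df [array([ 0.4348, -0.3863,  0.004 ]), array([ 0.4329, -0.3882,  0.004 ])]
cf [array([ 0.4619, -0.046 ,  0.004 ]), array([ 0.4638, -0.0447,  0.004 ])]
d (array([ 0.4347, -0.3864,  0.0635]), np.float64(0.0011666808277817728))
tin [array([ 0.4963, -0.2807,  0.088 ]), array([ 0.4931, -0.2842,  0.088 ])]
h (array([ 0.5761, -0.1612,  0.1438]), np.float64(0.0021040453918463094))
lens [ 0.4871 -0.0722  0.067 ]
barpt [ 0.4845 -0.0708  0.003 ]
md 0.2630191551403054 -121.68909397885439 -121.63469030057037 cam 0.16085135669372186 132.75678423127943
[  0.8164   0.5775 282.1731 200.7692] [282.1731 200.7692]
handle bar dir -125.4086534680616
tin 0.5702070237107434
m 0.5949378236573759
```

Emit:
drive_tool([
  {"x": 0.304,"y": 0.257,"z": -0.035,"spin": 0.8,"fingers": 1},
  {"x": 0.304,"y": 0.257,"z": -0.035,"spin": 0.8},
  {"x": 0.304,"y": 0.257,"z": -0.035,"spin": 0.8},
  {"x": 0.304,"y": 0.257,"z": -0.035,"spin": 0.8},
  {"x": 0.304,"y": 0.257,"z": -0.035,"spin": 0.8},
  {"x": 0.304,"y": 0.257,"z": -0.035,"spin": 0.8},
  {"x": 0.304,"y": 0.257,"z": -0.035,"spin": 0.8},
  {"x": 0.304,"y": 0.257,"z": -0.035,"spin": 0.8},
])

```text
invalid input
```

```bash
cat > go.py <<'E'
import sys
from h import *
x,y,z,yaw=map(float,sys.argv[1:])
s=sensors.get_state(); M=R.from_euler('xyz',s['eef_rot'],degrees=True)
d=M.inv().apply(np.array([x,y,z])-s['tcp_pos']); dy=(yaw-s['eef_rot'][2]+180)%360-180
print(s['time_s'],s['tcp_pos'].round(4),s['eef_rot'].round(1),'F',s['contact_force'].round(1),s['gripper_width'],s['gripper_force'],'J',s['joints'].round(0),'\nshift',d.round(4),'spin',round(-np.radians(dy),4))
E
python3 go.py .495 -.282 .25 -110
```

```text
0.15 [0.2134 0.64   0.2448] [179.9  -0.  -18.4] F [-0.9  0.2 -0. ] 0.08734018636818056 0.0 J [ 88.  21.   1.  -0. -70. -17.] 
shift [ 0.5588  0.7856 -0.0041] spin 1.598
```

Emit:
drive_tool([
  {"x": 0.304,"y": 0.257,"z": -0.035,"spin": 0.8,"fingers": 1},
  {"x": 0.304,"y": 0.257,"z": -0.035,"spin": 0.8,"fingers": 1},
  {"x": 0.304,"y": 0.257,"z": -0.035,"spin": 0.8,"fingers": 1},
  {"x": 0.304,"y": 0.257,"z": -0.035,"spin": 0.8,"fingers": 1},
  {"x": 0.304,"y": 0.257,"z": -0.035,"spin": 0.8,"fingers": 1},
  {"x": 0.304,"y": 0.257,"z": -0.035,"spin": 0.8,"fingers": 1},
  {"x": 0.304,"y": 0.257,"z": -0.035,"spin": 0.8,"fingers": 1},
  {"x": 0.304,"y": 0.257,"z": -0.035,"spin": 0.8,"fingers": 1},
])

```text
time_s: 1.15
tcp_pos: [0.4213, 0.2988, 0.2808]
eef_rot: [-180.0, 0.0, -64.4]
contact_force: [-0.4, 0.8, 0.3]
gripper_width: 0.0874
gripper_force: 0.0
```

```bash
python3 go.py .495 -.282 .25 -110
```

```text
1.15 [0.4213 0.2988 0.2808] [-180.     0.   -64.4] F [-0.4  0.8  0.3] 0.08743740871095293 0.0 J [ 57.   4. -16.  -0. -70. -32.] 
shift [0.5558 0.1842 0.0306] spin 0.7953
```

Emit:
drive_tool([
  {"x": 0.556,"y": 0.184,"z": 0.03,"spin": 0.795,"fingers": 1},
  {"x": 0.556,"y": 0.184,"z": 0.03,"spin": 0.795,"fingers": 1},
  {"x": 0.556,"y": 0.184,"z": 0.03,"spin": 0.795,"fingers": 1},
  {"x": 0.556,"y": 0.184,"z": 0.03,"spin": 0.795,"fingers": 1},
  {"x": 0.556,"y": 0.184,"z": 0.03,"spin": 0.795,"fingers": 1},
  {"x": 0.556,"y": 0.184,"z": 0.03,"spin": 0.795,"fingers": 1},
  {"x": 0.556,"y": 0.184,"z": 0.03,"spin": 0.795,"fingers": 1},
  {"x": 0.556,"y": 0.184,"z": 0.03,"spin": 0.795,"fingers": 1},
  {"x": 0.556,"y": 0.184,"z": 0.03,"spin": 0.795,"fingers": 1},
  {"x": 0.556,"y": 0.184,"z": 0.03,"spin": 0.795,"fingers": 1},
])

```text
time_s: 2.4
tcp_pos: [0.4964, -0.2825, 0.2493]
eef_rot: [179.9, -0.0, -109.9]
contact_force: [0.4, 0.8, -0.1]
gripper_width: 0.0875
gripper_force: 0.0
```

```bash
cat >> h.py <<'E'
def wray(c,u,v):
    K=c['intrinsics']; a=np.array([u-K[0,2],v-K[1,2]]); rr=np.linalg.norm(a); th=rr/K[0,0]
    d=np.array([np.sin(th)*a[0]/rr,-np.sin(th)*a[1]/rr,-np.cos(th)]); T=c['T_tool_cam']; M=R.from_euler('xyz',c['s']['eef_rot'],degrees=True)
    return M.apply(T[:3,3])+c['s']['tcp_pos'], M.apply(T[:3,:3]@d)
def wplane(c,u,v,z):
    e,d=wray(c,u,v); return e+d*(z-e[2])/d[2]
def wproj(c,p):
    T=c['T_tool_cam']; M=R.from_euler('xyz',c['s']['eef_rot'],degrees=True)
    q=T[:3,:3].T@(M.inv().apply(np.array(p)-c['s']['tcp_pos'])-T[:3,3]); th=np.arctan2(np.hypot(q[0],q[1]),-q[2]); k=c['intrinsics'][0,0]*th/np.hypot(q[0],q[1])
    return c['intrinsics'][0,2]+k*q[0],c['intrinsics'][1,2]-k*q[1]
E
python3 go.py .495 -.282 .2 -110
python3 - <<'E'
from h import *
c=cap('wrist','w1.png')
for p in [(.495,-.282,.088),(.573,-.163,.164),(.434,-.387,.067)]: print(wproj(c,p))
E
```

```text
2.4 [ 0.4964 -0.2825  0.2493] [ 179.9   -0.  -109.9] F [ 0.4  0.8 -0.1] 0.08746673859670412 0.0 J [-10.  11. -12.   0. -67. -10.] 
shift [-0.      0.0014  0.0493] spin 0.0011
(np.float64(323.69733955596706), np.float64(191.42700882541178))
(np.float64(290.67103451407996), np.float64(348.6205796233256))
(np.float64(344.76484962104587), np.float64(73.13898893898076))
```

View pics/w1.png

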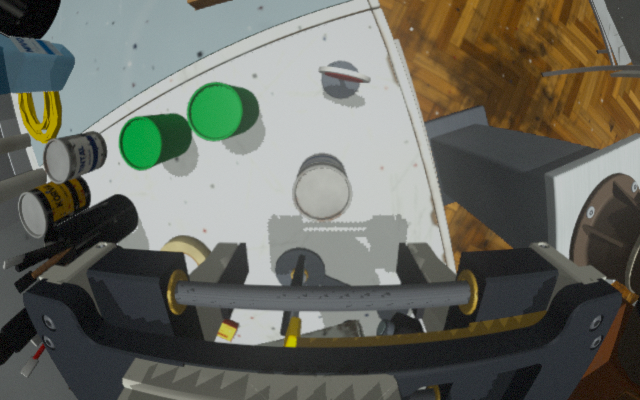

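The wrist view shows the tin top centred at (322,193), against a predicted (324,191). It sits under the jaws, and the green tins at (215,110) and (150,140) are clear. I'll descend.

Emit:
drive_tool([
  {"x": 0,"y": 0.001,"z": 0.05,"spin": 0,"fingers": 1},
  {"x": 0,"y": 0.001,"z": 0.1,"spin": 0,"fingers": 1},
  {"x": 0,"y": 0.001,"z": 0.14,"spin": 0,"fingers": 1},
  {"x": 0,"y": 0.001,"z": 0.17,"spin": 0,"fingers": 1},
  {"x": 0,"y": 0.001,"z": 0.19,"spin": 0,"fingers": 1},
  {"x": 0,"y": 0.001,"z": 0.191,"spin": 0,"fingers": 1},
  {"x": 0,"y": 0.001,"z": 0.191,"spin": 0,"fingers": 1},
])

```text
time_s: 3.32
tcp_pos: [0.496, -0.2797, 0.0601]
eef_rot: [-180.0, -0.0, -109.8]
contact_force: [0.7, 0.2, 0.3]
gripper_width: 0.0878
gripper_force: 0.0
```

Emit:
drive_tool([
  {"x": 0,"y": 0,"z": 0,"spin": 0,"fingers": -1},
  {"x": 0,"y": 0,"z": 0,"spin": 0,"fingers": -1},
  {"x": 0,"y": 0,"z": 0,"spin": 0,"fingers": -1},
  {"x": 0,"y": 0,"z": 0,"spin": 0,"fingers": -1},
  {"x": 0,"y": 0,"z": 0,"spin": 0,"fingers": -1},
  {"x": 0,"y": 0,"z": 0,"spin": 0,"fingers": -1},
  {"x": 0,"y": 0,"z": 0,"spin": 0,"fingers": -1},
  {"x": 0,"y": 0,"z": 0,"spin": 0,"fingers": -1},
], newtons=25)

```text
time_s: 4.32
tcp_pos: [0.4957, -0.2802, 0.06]
eef_rot: [-179.9, -0.0, -109.8]
contact_force: [0.5, -0.8, 5.6]
gripper_width: 0.0594
gripper_force: 25.0
```

Emit:
drive_tool([
  {"x": 0,"y": 0,"z": -0.02,"spin": 0,"fingers": -1},
  {"x": 0,"y": 0,"z": -0.05,"spin": 0,"fingers": -1},
  {"x": 0,"y": 0,"z": -0.1,"spin": 0,"fingers": -1},
  {"x": 0,"y": 0,"z": -0.14,"spin": 0,"fingers": -1},
  {"x": 0,"y": 0,"z": -0.16,"spin": 0,"fingers": -1},
  {"x": 0,"y": 0,"z": -0.16,"spin": 0,"fingers": -1},
])

```text
time_s: 5.08
tcp_pos: [0.4954, -0.28, 0.2202]
eef_rot: [-179.9, 0.0, -109.8]
contact_force: [-0.4, 0.2, -2.1]
gripper_width: 0.0594
gripper_force: 25.0
```

```bash
python3 go.py .421 .1035 .2 -110; python3 go.py .421 .1035 .2 -75
```

```text
5.075 [ 0.4954 -0.28    0.2202] [-179.9    0.  -109.8] F [-0.4  0.2 -2.1] 0.05944454211231615 25.029462052480085 J [-10.  12. -15.  -0. -63. -10.] 
shift [-0.3354  0.2002  0.0201] spin 0.0028
5.075 [ 0.4954 -0.28    0.2202] [-179.9    0.  -109.8] F [-0.4  0.2 -2.1] 0.05944454211231615 25.029462052480085 J [-10.  12. -15.  -0. -63. -10.] 
shift [-0.3354  0.2002  0.0201] spin -0.6081
```

Emit:
drive_tool([
  {"x": -0.043,"y": 0.026,"z": 0,"spin": 0,"fingers": -1},
  {"x": -0.086,"y": 0.051,"z": 0,"spin": 0,"fingers": -1},
  {"x": -0.128,"y": 0.077,"z": 0,"spin": 0,"fingers": -1},
  {"x": -0.171,"y": 0.102,"z": 0,"spin": 0,"fingers": -1},
  {"x": -0.214,"y": 0.128,"z": 0,"spin": 0,"fingers": -1},
  {"x": -0.257,"y": 0.153,"z": 0,"spin": 0,"fingers": -1},
  {"x": -0.3,"y": 0.179,"z": 0,"spin": 0,"fingers": -1},
  {"x": -0.325,"y": 0.194,"z": 0,"spin": 0,"fingers": -1},
  {"x": -0.335,"y": 0.2,"z": 0,"spin": 0,"fingers": -1},
  {"x": -0.335,"y": 0.2,"z": 0,"spin": 0,"fingers": -1},
])

```text
time_s: 6.32
tcp_pos: [0.4201, 0.1029, 0.2185]
eef_rot: [179.9, -0.1, -109.8]
contact_force: [0.4, 0.3, -2.9]
gripper_width: 0.0596
gripper_force: 25.0
```

```bash
python3 go.py .421 .1035 .066 -110
python3 - <<'E'
from h import *
c=cap('wrist','w2.png')
h=cv2.cvtColor(c['pixels'],cv2.COLOR_RGB2HSV); m=cv2.inRange(h,(5,90,80),(20,255,255))
a,st=blob(m,(150,100,500,320)); print(a,st, wproj(c,(.421,.1035,.004)))
E
```

```text
6.325 [0.4201 0.1029 0.2185] [ 1.799e+02 -1.000e-01 -1.098e+02] F [ 0.4  0.3 -2.9] 0.05955060219439317 25.033743934181985 J [ 40.  -2. -30.  -0. -61. -60.] 
shift [-0.0012 -0.0009  0.1524] spin 0.0042
[439.67887691 177.73465972] [  357   100   143   168 16134] (np.float64(321.6422746390005), np.float64(180.35741870572545))
```

View pics/w2.png

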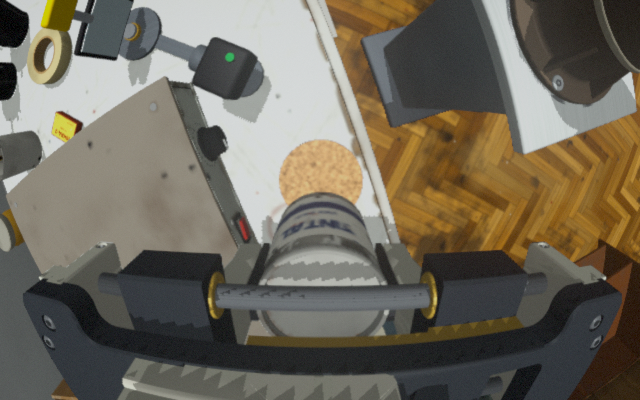

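The wrist view shows the cork spanning columns 279–363 with its top at row 139, so its centre is about (321,181), matching the prediction. I'll lower the tin.

Emit:
drive_tool([
  {"x": -0.001,"y": -0.001,"z": 0.05,"spin": 0,"fingers": -1},
  {"x": -0.001,"y": -0.001,"z": 0.1,"spin": 0,"fingers": -1},
  {"x": -0.001,"y": -0.001,"z": 0.13,"spin": 0,"fingers": -1},
  {"x": -0.001,"y": -0.001,"z": 0.145,"spin": 0,"fingers": -1},
  {"x": -0.001,"y": -0.001,"z": 0.15,"spin": 0,"fingers": -1},
  {"x": -0.001,"y": -0.001,"z": 0.153,"spin": 0,"fingers": -1},
  {"x": -0.001,"y": -0.001,"z": 0.155,"spin": 0,"fingers": -1},
  {"x": -0.001,"y": -0.001,"z": 0.155,"spin": 0,"fingers": -1},
])

```text
time_s: 7.38
tcp_pos: [0.4222, 0.1036, 0.065]
eef_rot: [-180.0, 0.0, -109.8]
contact_force: [0.2, -0.1, -2.0]
gripper_width: 0.0597
gripper_force: 25.0
```

Emit:
drive_tool([
  {"x": 0,"y": 0,"z": 0.001,"spin": 0,"fingers": -1},
  {"x": 0,"y": 0,"z": 0.002,"spin": 0,"fingers": -1},
  {"x": 0,"y": 0,"z": 0.002,"spin": 0,"fingers": -1},
])

```text
time_s: 7.75
tcp_pos: [0.4227, 0.1038, 0.0637]
eef_rot: [-179.9, 0.0, -109.8]
contact_force: [-0.6, -2.1, 11.4]
gripper_width: 0.0598
gripper_force: 24.9
```

Emit:
drive_tool([
  {"x": 0,"y": 0,"z": 0,"spin": 0,"fingers": 1},
  {"x": 0,"y": 0,"z": 0,"spin": 0,"fingers": 1},
  {"x": 0,"y": 0,"z": 0,"spin": 0,"fingers": 1},
  {"x": 0,"y": 0,"z": 0,"spin": 0,"fingers": 1},
  {"x": 0,"y": 0,"z": 0,"spin": 0,"fingers": 1},
  {"x": 0,"y": 0,"z": 0,"spin": 0,"fingers": 1},
])

```text
time_s: 8.5
tcp_pos: [0.422, 0.1035, 0.0625]
eef_rot: [180.0, -0.0, -109.8]
contact_force: [0.0, -0.5, 1.1]
gripper_width: 0.0878
gripper_force: 0.0
```

Emit:
drive_tool([
  {"x": 0,"y": 0,"z": -0.02,"spin": 0,"fingers": 1},
  {"x": 0,"y": 0,"z": -0.06,"spin": 0,"fingers": 1},
  {"x": 0,"y": 0,"z": -0.11,"spin": 0,"fingers": 1},
  {"x": 0,"y": 0,"z": -0.17,"spin": 0,"fingers": 1},
  {"x": 0,"y": 0,"z": -0.2,"spin": 0,"fingers": 1},
  {"x": 0,"y": 0,"z": -0.2,"spin": 0,"fingers": 1},
])

```text
time_s: 9.25
tcp_pos: [0.423, 0.1042, 0.2651]
eef_rot: [-179.8, 0.3, -109.8]
contact_force: [-0.1, -0.2, -1.0]
gripper_width: 0.0877
gripper_force: 0.0
```

```bash
python3 go.py .573 -.163 .26 144.6;python3 go.py .573 -.163 .26 -125
python3 - <<'E'
from h import *
c=cap('wrist','w3.png')
t=cap('top'); 
cv2.imwrite('pics/w3.png',np.hstack([c['pixels'][100:340,180:460],cv2.resize(t['pixels'][180:280,160:310],None,fx=2.4,fy=2.4,interpolation=cv2.INTER_CUBIC)])[:,:,::-1])
print(wproj(c,(.421,.1035,.092)),wproj(c,(.421,.1035,.004)))
E
```

```text
9.25 [0.423  0.1042 0.2651] [-179.8    0.3 -109.8] F [-0.1 -0.2 -1. ] 0.08773228932750476 0.0 J [ 40.  -4. -26.   0. -68. -60.] 
shift [ 0.2005 -0.2317  0.005 ] spin 1.8428
9.25 [0.423  0.1042 0.2651] [-179.8    0.3 -109.8] F [-0.1 -0.2 -1. ] 0.08773228932750476 0.0 J [ 40.  -4. -26.   0. -68. -60.] 
shift [ 0.2005 -0.2317  0.005 ] spin 0.265
(np.float64(324.5615481937953), np.float64(186.44350418043808)) (np.float64(324.3269452350573), np.float64(169.35131014597712))
```

View pics/w3.png

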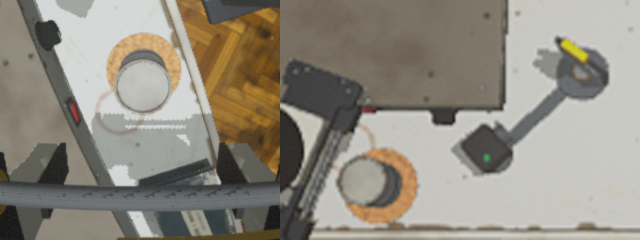

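Tin (crop (143,85)) sits upright on the cork (crop centre (143,69)), matching the prediction. On to the handle.

Emit:
drive_tool([
  {"x": 0.2,"y": -0.232,"z": 0,"spin": 0.272,"fingers": 1},
  {"x": 0.2,"y": -0.232,"z": 0,"spin": 0.272,"fingers": 1},
  {"x": 0.2,"y": -0.232,"z": 0,"spin": 0.272,"fingers": 1},
  {"x": 0.2,"y": -0.232,"z": 0,"spin": 0.272,"fingers": 1},
  {"x": 0.2,"y": -0.232,"z": 0,"spin": 0.272,"fingers": 1},
  {"x": 0.2,"y": -0.232,"z": 0,"spin": 0.272,"fingers": 1},
  {"x": 0.2,"y": -0.232,"z": 0,"spin": 0.272,"fingers": 1},
  {"x": 0.2,"y": -0.232,"z": 0,"spin": 0.272,"fingers": 1},
])

```text
time_s: 10.35
tcp_pos: [0.5719, -0.1624, 0.2622]
eef_rot: [180.0, -0.0, -125.3]
contact_force: [0.0, -0.2, 0.1]
gripper_width: 0.0879
gripper_force: 0.0
```

```bash
python3 go.py .573 -.163 .149 -125.4
python3 - <<'E'
from h import *
np.set_printoptions(precision=4,suppress=True)
c=cap('wrist','w4.png')
h=cv2.cvtColor(c['pixels'],cv2.COLOR_RGB2HSV)
m=cv2.inRange(h,(22,130,70),(34,255,255)); a,st=blob(m,(230,150,400,330)); print(a,st,wproj(c,(.573,-.163,.164)),wplane(c,*a,.155))
k=np.zeros_like(m);k[150:330,230:400]=m[150:330,230:400]
(q,wh,ang)=cv2.minAreaRect(np.argwhere(k)[:,::-1].astype(np.float32)); print(q,wh,ang,wplane(c,*q,.16))
red=cv2.inRange(h,(0,120,60),(8,255,255))|cv2.inRange(h,(172,120,60),(180,255,255)); b,st=blob(red,(180,20,480,200)); print('red',b,st,wplane(c,*b,.067))
E
```

```text
10.35 [ 0.5719 -0.1624  0.2622] [ 180.    -0.  -125.3] F [ 0.  -0.2  0.1] 0.08790413607376092 0.0 J [  3.  12.  -8.  -0. -69. -38.] 
shift [-0.0002 -0.0013  0.1132] spin 0.0009
[320.2687 208.5038] [313 184  16  49 655] (np.float64(320.81413286074144), np.float64(212.27151819176876)) [ 0.5733 -0.1634  0.155 ]
(293.263427734375, 238.48867797851562) (37.516761779785156, 123.39860534667969) 41.77547836303711 [ 0.6069 -0.1561  0.16  ]Traceback (most recent call last):
  File "<stdin>", line 8, in <module>
  File "h.py", line 19, in blob
    n,l,st,ce=cv2.connectedComponentsWithStats(k); i=1+np.argmax(st[1:,4]); return ce[i],st[i]
                                                       ~~~~~~~~~^^^^^^^^^^
    return _wrapfunc(a, 'argmax', axis=axis, out=out, **kwds)
    return bound(*args, **kwds)
ValueError: attempt to get argmax of an empty sequence
```

View pics/w4.png

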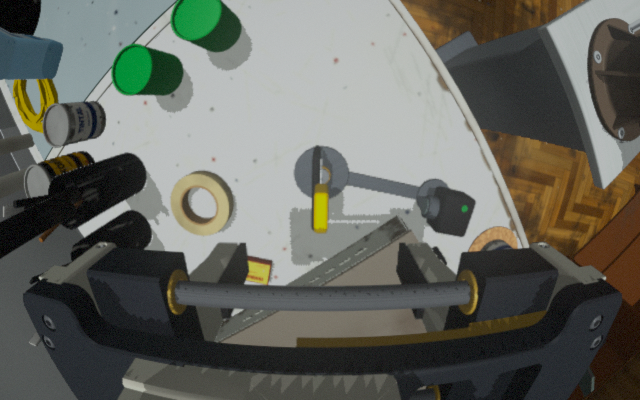

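The handle appears at (320,208), vertical in the picture, so the jaws are aligned. The pivot measured (0.573,-0.163), matching earlier; the disc is out of the frame as geometry predicts. I'll descend and grip.

Emit:
drive_tool([
  {"x": 0,"y": -0.001,"z": 0.05,"spin": 0,"fingers": 1},
  {"x": 0,"y": -0.001,"z": 0.09,"spin": 0,"fingers": 1},
  {"x": 0,"y": -0.001,"z": 0.11,"spin": 0,"fingers": 1},
  {"x": 0,"y": -0.001,"z": 0.114,"spin": 0,"fingers": 1},
  {"x": 0,"y": -0.001,"z": 0.114,"spin": 0,"fingers": 0},
  {"x": 0,"y": -0.001,"z": 0.114,"spin": 0,"fingers": 0},
], newtons=20)

```text
time_s: 11.15
tcp_pos: [0.574, -0.1637, 0.15]
eef_rot: [-179.9, 0.1, -125.4]
contact_force: [0.6, 0.4, -0.2]
gripper_width: 0.0732
gripper_force: 0.0
```

Emit:
drive_tool([
  {"x": 0,"y": 0,"z": 0,"spin": 0,"fingers": -1},
  {"x": 0,"y": 0,"z": 0,"spin": 0,"fingers": -1},
  {"x": 0,"y": 0,"z": 0,"spin": 0,"fingers": -1},
  {"x": 0,"y": 0,"z": 0,"spin": 0,"fingers": -1},
  {"x": 0,"y": 0,"z": 0,"spin": 0,"fingers": -1},
  {"x": 0,"y": 0,"z": 0,"spin": 0,"fingers": -1},
  {"x": 0,"y": 0,"z": 0,"spin": 0,"fingers": -1},
  {"x": 0,"y": 0,"z": 0,"spin": 0,"fingers": -1},
  {"x": 0,"y": 0,"z": 0,"spin": 0,"fingers": -1},
], newtons=20)

```text
time_s: 12.28
tcp_pos: [0.5727, -0.1638, 0.1485]
eef_rot: [180.0, -0.0, -125.4]
contact_force: [-3.2, 2.4, 3.3]
gripper_width: 0.0117
gripper_force: 20.0
```

```bash
python3 go.py .573 -.163 .149 -84.4
```

```text
12.275 [ 0.5727 -0.1638  0.1485] [ 180.    -0.  -125.4] F [-3.2  2.4  3.3] 0.011677010197506325 20.000024735927582 J [  3.  18. -17.  -0. -55. -38.] 
shift [-0.0008  0.0002 -0.0005] spin -0.7158
```

Emit:
drive_tool([
  {"x": 0,"y": 0,"z": 0,"spin": -0.03,"fingers": -1},
  {"x": 0,"y": 0,"z": 0,"spin": -0.1,"fingers": -1},
  {"x": 0,"y": 0,"z": 0,"spin": -0.2,"fingers": -1},
  {"x": 0,"y": 0,"z": 0,"spin": -0.3,"fingers": -1},
  {"x": 0,"y": 0,"z": 0,"spin": -0.4,"fingers": -1},
  {"x": 0,"y": 0,"z": 0,"spin": -0.5,"fingers": -1},
  {"x": 0,"y": 0,"z": 0,"spin": -0.6,"fingers": -1},
  {"x": 0,"y": 0,"z": 0,"spin": -0.68,"fingers": -1},
  {"x": 0,"y": 0,"z": 0,"spin": -0.718,"fingers": -1},
  {"x": 0,"y": 0,"z": 0,"spin": -0.718,"fingers": -1},
], newtons=35)

```text
time_s: 13.52
tcp_pos: [0.574, -0.1641, 0.1485]
eef_rot: [-179.9, -0.0, -84.2]
contact_force: [1.4, -0.9, -2.0]
gripper_width: 0.0118
gripper_force: 35.0
```

```bash
python3 go.py .573 -.163 .149 -84.25
python3 - <<'E'
from h import *
c=cap('wrist'); t=cap('top'); s=cap('scene')
cv2.imwrite('pics/w5.png',cv2.resize(c['pixels'][:,:,::-1],(800,500))) 
cv2.imwrite('pics/s5.png',np.hstack([cv2.resize(x['pixels'][y0:y0+90,x0:x0+110],(400,327),interpolation=cv2.INTER_CUBIC) for x,x0,y0 in((t,235,170),(s,240,150))])[:,:,::-1])
E
```

```text
13.525 [ 0.574  -0.1641  0.1485] [-179.9   -0.   -84.2] F [ 1.4 -0.9 -2. ] 0.01182375754014824 35.00112175941467 J [  3.  18. -17.   0. -55.   3.] 
shift [-0.0012  0.0009 -0.0005] spin 0.0003
```

View pics/w5.png

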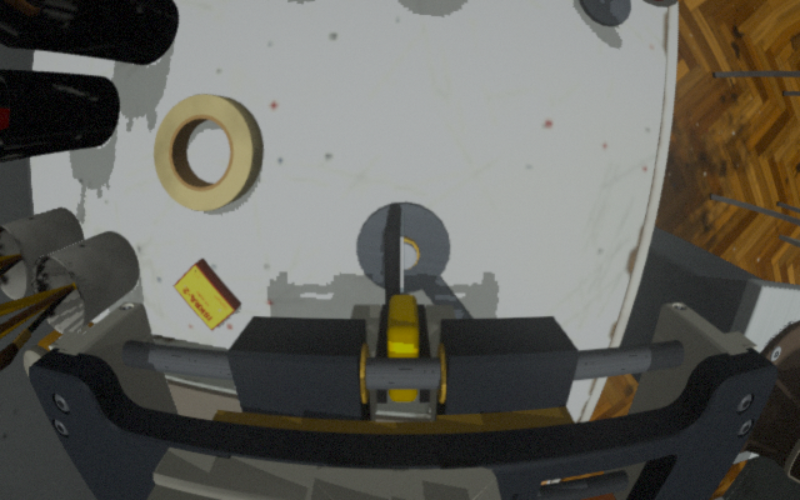

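The wrist view shows the grip held and the frame aligned with the jaws. The mirror foot is at (404,247) in the 1.25x picture, with the camera bar leaving toward (462,302). I'll check the mirror foot centre and bar direction once.

Run:
```python
from h import *
c=load('wrist'); g=lambda x,y,z:wplane(c,x*.8,y*.8,z)
m=g(404,247,.006); an=lambda v:np.degrees(np.arctan2(v[1],v[0]))
print(m, 'bar',an(g(458,300,.004)-m),'discfoot',an(g(606,3,.004)-m),g(606,3,.004))
print('edges of frame top',an(g(394,300,.105)-g(394,208,.105)))
```

```text
[ 0.57340517 -0.16340348  0.006     ] bar 139.75763480216517 discfoot -122.583171701757 [ 0.4333371 -0.3825636  0.004    ]
edges of frame top 95.32324311797889
```

View pics/s5.png

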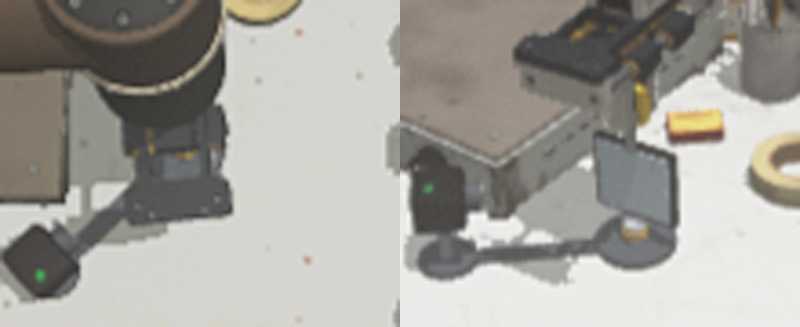

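Emit:
drive_tool([
  {"x": 0,"y": 0,"z": 0,"spin": 0,"fingers": -1},
  {"x": 0,"y": 0,"z": 0,"spin": 0,"fingers": -1},
  {"x": 0,"y": 0,"z": 0,"spin": 0,"fingers": -1},
  {"x": 0,"y": 0,"z": 0,"spin": 0,"fingers": -1},
  {"x": 0,"y": 0,"z": 0,"spin": 0,"fingers": -1},
  {"x": 0,"y": 0,"z": 0,"spin": 0,"fingers": -1},
  {"x": 0,"y": 0,"z": 0,"spin": 0,"fingers": -1},
  {"x": 0,"y": 0,"z": 0,"spin": 0,"fingers": -1},
  {"x": 0,"y": 0,"z": 0,"spin": 0,"fingers": -1},
  {"x": 0,"y": 0,"z": 0,"spin": 0,"fingers": -1},
])

```text
time_s: 14.92
tcp_pos: [0.574, -0.164, 0.1485]
eef_rot: [-179.9, -0.0, -84.3]
contact_force: [5.7, -1.6, -5.1]
gripper_width: 0.0117
gripper_force: 35.0
```

The scene crop shows the mirror turned and held between the camera and the disc. The short-baseline bar reading from the last view is weak, so I'll take it from the earlier wrist view (w4), where the whole bar shows.

Run:
```python
from h import *
c=load('wrist'); c['s'].update(tcp_pos=np.array([.5719,-.1624,.2622]),eef_rot=np.array([180,0,-125.3]))
im=cv2.imread('pics/w4.png'); g=cv2.cvtColor(im,cv2.COLOR_BGR2GRAY)
an=lambda v:np.degrees(np.arctan2(v[1],v[0])); L=[]
for x in range(354,414,4):
    col=g[168:206,x].astype(int); ys=168+np.where(col<130)[0]
    L.append((x,ys.min(),ys.max()))
print(L)
p=np.array([wplane(c,x,(a+b)/2,.004) for x,a,b in L])
v=cv2.fitLine(p[:,:2].astype(np.float32),cv2.DIST_HUBER,0,.001,.001).ravel(); print('line dir',an(-v[:2]*np.sign(v[0])),v)
piv=np.array([.5733,-.1634]); print('dist of pivot off line',np.cross(v[:2],piv-v[2:]))
print('pts from pivot',[round(an(q[:2]-piv),1) for q in p])
```

```text
[(354, np.int64(173), np.int64(186)), (358, np.int64(174), np.int64(186)), (362, np.int64(174), np.int64(187)), (366, np.int64(176), np.int64(188)), (370, np.int64(177), np.int64(188)), (374, np.int64(177), np.int64(189)), (378, np.int64(178), np.int64(191)), (382, np.int64(179), np.int64(191)), (386, np.int64(179), np.int64(192)), (390, np.int64(181), np.int64(193)), (394, np.int64(182), np.int64(193)), (398, np.int64(182), np.int64(194)), (402, np.int64(183), np.int64(196)), (406, np.int64(184), np.int64(196)), (410, np.int64(185), np.int64(197))]
line dir 133.21437 [ 0.6847301  -0.7287967   0.5142957  -0.09902062]
dist of pivot off line -0.0010803610190268861
pts from pivot [np.float64(131.3), np.float64(132.0), np.float64(132.5), np.float64(131.8), np.float64(132.3), np.float64(132.7), np.float64(132.1), np.float64(132.5), np.float64(132.8), np.float64(132.3), np.float64(132.6), np.float64(132.9), np.float64(132.5), np.float64(132.8), np.float64(132.7)]<stdin>:11: DeprecationWarning: Arrays of 2-dimensional vectors are deprecated. Use arrays of 3-dimensional vectors instead. (deprecated in NumPy 2.0)
```

The lens lies at 133.2° and the disc at 238.1°, so the bisector is 185.6°. The mirror normal is at 185.7° and the mirror is held steady, so I'll hand in.

```bash
python3 -c "
from h import *
print(r.close_job())"
```

```text
the job is handed in; nothing more can be done
None
```

The job is handed in: the tin stands released on the cork coaster, about centred, and the gripper holds the mirror at a measured 185.7° against a computed 185.6°; no verdict came back.

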